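Hang the magnifier pane in its stand and latch the keeper

ROBOT

A 6-joint arm with a two-finger parallel gripper is mounted at the origin on the work surface. World frame = base frame: x ahead of the robot, y to its left, z up, the work surface at z = 0. Lengths are in m, angles in rad, forces in N, time in s.
With the tool pointing down it reaches from about 0.275 to 0.825 m from the base axis. Payload 4.9 kg.
Tool frame: the origin (TCP) lies at the very end of the fingers, on their centre line; the grasp point (between the pads) lies 19 mm behind it (arm.pinch_z is the distance from the TCP to the grasp point, in m); z points along the fingers, y is the line along which they close (so a half turn about z gives the same grasp; the last joint's range is limited). The gripper opens to 85 mm and grips with 20 to 120 N. Pads are 22 mm wide; open, the fingers measure 114 mm over their backs; the gripper's body (76 mm by 85 mm) begins 54 mm behind the grasp point. The pads swing forward as they close: fully open they stand 13 mm farther back than shut.
Start: joints at [-1.432, 0.326, -0.193, 1.052, 0, 1.437], TCP at [0.148, -0.53, 0.231] pointing down, gripper open.
Joint ranges: [-2.65, 2.65], [-0.97, 1.79], [-1.3, 1.35], [-1.93, 2.1], [-1.47, 1.37], [-3.14, 3.14]. Speed limits (rad/s): [2.57, 2.57, 3.14, 3.14, 3.14, 3.14].

INTERFACE

Orientations are given as a 3x3 rotation matrix whose columns are the frame's x, y, z axes.
In Python, from workcell import telemetry, vision, job_done, arm gives the robot as it stands.
- The arm moves only by the shell command python3 -m creep 'ROWS' [FORCE]. ROWS is JSON, a list of rows, each a list of 3 entries, a list of its own where there are three numbers: the opening, from 0 (shut) to 1 (fully open), then the shift along the world's x, y, z in mm, then the turn, a rotation vector about the world's x, y, z in degrees. A call has 1 to 20 rows; each row is the pose to reach, as a shift and turn from the pose commanded when the call began; what a row does not reach only later rows make up. A row lasts 1/10 s, in which the tool goes at most 50 mm and 8.59 degrees, less where a joint would pass 70% of its speed; a pose out of reach is approached as far as the arm can. A call with a gripper value outside its range is refused whole. The fingers move at their own pace and stop on an object; FORCE is the grip in N (left out, the last holds). Time passes only in rows, so rows that repeat a pose let the fingers close. It gives the time, the measured TCP pose, the force, the opening and the grip force at its end, in the units of the state.
- telemetry.get_state(): the state, without advancing time (a new reading comes with each control period).
- vision.capture(name): name is "scene" or "top" or "wrist"; returns the picture (420x560x3 uint8, red, green, blue); there is no depth.
- vision.camera_model(name): a dict with "intrinsics" (3x3 intrinsics, pixels), "R" (3x3) and "t" (3): a world point X has camera coordinates R X + t. Camera axes: x right, y down, z forward; pixel columns grow to the right and rows downward; lengths in m; the calibration is good to about 2 mm. A picture is of the moment at which its call begins: read the wrist's pose just before it. camera_model takes no time and is no camera call; for the wrist camera it gives the pose at the moment of the call.
- job_done(): hands the job in; it is judged then, once.
The state is a dict: "time_s": time; "q": joint angles; "joint_vel": joint speeds; "joint_efforts": joint torques, N m; "position": TCP position; "eef_rot": TCP orientation; "ft_force": force on the tool from outside, world axes, zero at the start; "wrist_torque": the same for the moment, N m; "finger_gap": opening from 0.0 (shut) to 1.0 (fully open); "finger_force": force on a finger pad.
Only numpy, scipy, OpenCV 4.12 (cv2) and the standard library are available. Lean on these libraries where they do the work, as an engineer would, in place of code of your own. Each camera call takes 0.05 s, during which the arm holds its last target. There are 200 camera calls.

TASK

Swing the yellow-tipped keeper of the magnifier stand well open, until it points straight out from the fork or further. Then pick the magnifier up off the mat by the red knobs of its hanger bar and, still well away from the stand, let it swing down in a loosened grip so that it hangs straight below the fingers, clear of the desk. Hang its bar in the notches of the fork, let go and swing the keeper fully shut again, without disturbing the other things on the desk.

Things in the scene. Friction and masses are not known exactly. Their poses are not given: they have to be found in the camera images.
- lens_bar (a point): Magnifier (loose, about 0.28 kg): middle of its steel hanger bar, on the bar's axis. Bar 10 in diameter, a red knob 20 in diameter, 9 thick with a slightly domed end face on each end; 68 over the knobs, 50 between them. Axes: x along the neck away from the pane (up when it hangs), y along the bar. Starts flat on the mat, any yaw; this point then 14 above the mat, knobs' undersides 4 above it
- lens_mid (a point): Middle of the magnifier's glass pane, 96 from the bar's axis. Pane 62 wide, between two black rubber rolls 28 thick; near roll from 49, far roll to 143 from the bar's axis. Steel neck 7 wide, 8 thick. Pinched over the knobs' domed ends, 100 N holds it level; from about 60 N down its weight swings it about the bar; at 20 N it is some 15 degrees from straight down, lighter still straighter
- lens_foot (a point): Middle of the rubber roll (28 in diameter, 62 long) along the pane's edge farthest from the bar, 129 from the bar's axis; the lowest part when it hangs
- stand_seat (a point): Fixed stand: where the bar's middle lies when hung, 165 above the mat. x runs along the fork away from its open mouth (mouth to -x), z up. Two prongs, 6 wide, 10 tall, at y = +-10 (slot 14), tops 5 below here, from x = -22 to +50. On each a notch between lips 9 long and 7 tall centred at x = +-17.5: the bar rests within x = +-8 and is lowered over the lips
- stand: Grey and steel magnifier stand, fixed; origin on its underside (on the mat) straight below the seat. Post 20 in diameter at x = +85 and a grey arm at x 50 to 95 carrying the prongs, arm top 160 above the mat; base plate 160 x 110 x 10 tall, x -45 to +115
- keeper_pin (a point): Axis of the keeper's upright hinge pin, 34 in front (-x) of the seat and 10 to the +y side, 9 below the seat; at mid height of the keeper; a small lug under the pin reaches 20 below the seat
- keeper_tip (a point): Middle of the yellow end piece (10 x 22 x 14 tall) of the keeper, 71 from the pin. The keeper is a flat brass bar 8 thick, 12 tall and 82 long, turning level on its pin; its top is 3 below the seat point
- keeper (a joint): Keeper angle in rad: 0 = shut, lying across the fork's mouth and reaching from the pin to stand -y; grows as its tip swings away from the fork, towards stand -x, to 1.57 when it points straight out along -x; stop at 2.1. Light friction (about 0.03 N m), stays where left. Starts nearly or partly shut
- cleaner_mid (a point): Blue cleaner bottle, 44 in diameter and 125 tall, standing between magnifier and stand; its mid height. Bystander
- snapbox_mid (a point): Grey plastic box with a snap latch, 92 x 132 x 45 tall, at the back; its centre. Bystander
- tweezers_mid (a point): Steel tweezers, 145 long, 10 tall, lying in front; their centre. Bystander
- tray: White open tray 110 x 190 x 30, left side; centre of its underside. Bystander
- jar: Jar 60 in diameter, 70 tall, right side; centre of its underside. Bystander
- driver: Screwdriver 170 long, left side. Bystander
- mat: Dark green hard silicone mat, 480 deep x 700 wide, 3 thick, fixed on the walnut desk; its top is 3 above the desk. Origin at the centre of its underside
Things that resemble listed ones, but are neither listed nor needed, are in the scene too. Of the things that look like the part that bears lens_bar, take the one that is farthest to the robot's right at the start.

How it is judged:
By the outcome, as a careful person would: the job done as asked, in the order asked, and still so for the second after the job is handed in, with the robot touching nothing.
It also fails if it takes over 72 s, if anything falls off the work surface, if the arm or the gripper's body presses on something with over 40 N, if the wrist force passes 120 N, or if a joint passes its speed limit or range.

## Working session

There is one attempt and no reset: what is moved stays moved. The work goes in short steps, Python scripts to look and compute and a shell command to move; the robot and the scene stay as the last step left them, time stands still between calls to the robot, and variables do not carry over. Pictures are saved under pics/ and viewed, at most 10 in all, crops included, and the job is handed in when it is done.

```bash
mkdir -p pics; ls
cat > h.py <<'E'
import numpy as np, cv2
from workcell import telemetry, vision, arm
def cap(name, fn=None):
    m=vision.camera_model(name); im=np.array(vision.capture(name))
    if fn: cv2.imwrite('pics/'+fn, im[:,:,::-1])
    np.save('/tmp/%s.npy'%name, im); np.savez('/tmp/%s_m.npz'%name, K=m["intrinsics"],R=m["R"],t=m["t"])
    return im,m
def load(name):
    m=np.load('/tmp/%s_m.npz'%name); return np.load('/tmp/%s.npy'%name), {"intrinsics":m['K'],"R":m['R'],"t":m['t']}
def ray(m,u,v):
    K=np.array(m["intrinsics"]);R=np.array(m["R"]);t=np.array(m["t"])
    d=R.T@np.linalg.solve(K,[u,v,1.]); return -R.T@t, d/np.linalg.norm(d)
def onz(m,u,v,z):
    c,d=ray(m,u,v); return c+d*(z-c[2])/d[2]
def proj(m,X):
    p=np.array(m["R"])@np.array(X)+np.array(m["t"]); p=np.array(m["intrinsics"])@p; return p[:2]/p[2]
def tri(m1,p1,m2,p2):
    c1,d1=ray(m1,*p1);c2,d2=ray(m2,*p2)
    s=np.linalg.lstsq(np.c_[d1,-d2],c2-c1,rcond=None)[0]
    a=c1+d1*s[0];b=c2+d2*s[1]; return (a+b)/2,np.linalg.norm(a-b)
E
python3 - <<'E'
from h import *
for n in ("scene","top"):
    im,m=cap(n,n+'1.png'); print(n,-np.array(m["R"]).T@m["t"])
print(arm.pinch_z, telemetry.get_state())
E
```

```text
pics
scene [ 1.01767237 -0.79781698  0.77792805]
top [0.22727687 0.07470198 1.30087181]
0.0187 {'time_s': 0.1, 'q': array([-1.43217264e+00,  3.26863736e-01, -1.93457116e-01,  1.05205878e+00,
        1.62708447e-05,  1.43663645e+00]), 'joint_vel': array([ 0.0015562 , -0.00226113,  0.00251508, -0.00045513,  0.00130704,
        0.00035066]), 'joint_efforts': array([-1.28261618e-04, -4.44239402e+01,  2.63037980e+01,  7.89309939e-03,
       -1.94305244e-04,  2.34282247e-06]), 'position': array([ 0.14814047, -0.52912405,  0.23059362]), 'eef_rot': array([[ 9.63024727e-01,  2.69412945e-01, -2.02665937e-04],
       [ 2.69412925e-01, -9.63023473e-01,  1.57036057e-03],
       [ 2.27903411e-04, -1.56689688e-03, -9.99998746e-01]]), 'ft_force': array([ 0.21140402, -0.78051345, -0.0017221 ]), 'wrist_torque': array([-0.01279294,  0.00088135,  0.01178287]), 'finger_force': 0.0, 'finger_gap': 0.9997671578576751}
```

View pics/scene1.png

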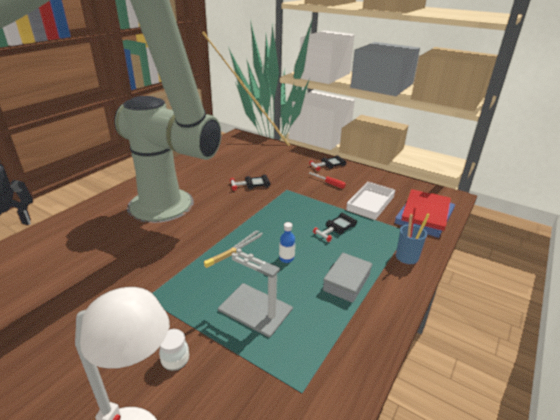

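View pics/top1.png

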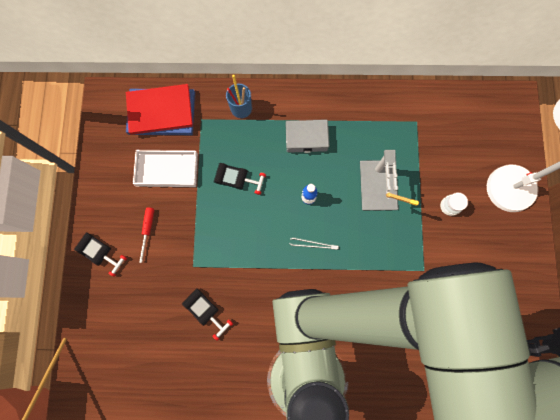

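Candidates for the magnifier in the top view: (262,183) on the mat, (115,262) on the left desk and (222,328) near the base. The one farthest to the robot's right (largest column) is the mat one at (262,183). The stand's fork is at (391,178), mouth towards the robot, and the keeper runs from (388,194) to its tip at (416,203).

Run:
```python
from h import *
a,ma=load('top'); b,mb=load('scene')
c1=cv2.resize(a[150:215,205:275],None,fx=5.6,fy=5.6,interpolation=cv2.INTER_CUBIC)
c2=cv2.resize(a[140:220,350:425],None,fx=5.2,fy=5.2,interpolation=cv2.INTER_CUBIC)
c3=cv2.resize(b[230:335,200:300],None,fx=2.6,fy=2.6,interpolation=cv2.INTER_CUBIC)
H=600; W=800; o=np.zeros((H,W,3),np.uint8)
o[:364,:392]=c1; o[:416,400:790]=c2; c3=cv2.resize(b[205:340,195:365],None,fx=1.75,fy=1.75); o[364:600,:297]=c3
cv2.imwrite('pics/crop1.png',o[:,:,::-1])
def blobs(im,f,box):
    h=cv2.cvtColor(im,cv2.COLOR_RGB2HSV); m=f(h).astype(np.uint8); k=np.zeros_like(m); u0,v0,u1,v1=box; k[v0:v1,u0:u1]=m[v0:v1,u0:u1]
    n,_,s,c=cv2.connectedComponentsWithStats(k); return [(tuple(c[i]),s[i,4]) for i in range(1,n) if s[i,4]>4]
red=lambda h:((h[...,0]<8)|(h[...,0]>172))&(h[...,1]>150)&(h[...,2]>70)
yel=lambda h:(h[...,0]>15)&(h[...,0]<32)&(h[...,1]>140)&(h[...,2]>110)
for nm,im,m,bx,by in (('top',a,ma,(240,160,280,210),(370,180,430,215)),('scene',b,mb,(305,215,340,250),(195,225,285,285))):
    for p,n in blobs(im,red,bx): print(nm,'red',np.round(p,1),n,np.round(onz(m,*p,.017),4))
    for p,n in blobs(im,yel,by): print(nm,'yel',np.round(p,1),n,np.round(onz(m,*p,.159),4))
```

```text
Traceback (most recent call last):
ValueError: could not broadcast input array from shape (236,298,3) into shape (236,297,3)
```

```bash
cat >> h.py <<'E'
def blobs(im,f,box,mn=4):
    h=cv2.cvtColor(im,cv2.COLOR_RGB2HSV); m=f(h).astype(np.uint8); k=np.zeros_like(m); u0,v0,u1,v1=box; k[v0:v1,u0:u1]=m[v0:v1,u0:u1]
    n,_,s,c=cv2.connectedComponentsWithStats(k); return [(tuple(c[i]),s[i,4]) for i in range(1,n) if s[i,4]>mn]
red=lambda h:((h[...,0]<8)|(h[...,0]>172))&(h[...,1]>150)&(h[...,2]>70)
yel=lambda h:(h[...,0]>15)&(h[...,0]<32)&(h[...,1]>140)&(h[...,2]>110)
E
python3 - <<'E'
from h import *
a,ma=load('top'); b,mb=load('scene')
rs=lambda im,w,h:cv2.resize(im,(w,h),interpolation=cv2.INTER_CUBIC)
o=np.zeros((600,800,3),np.uint8)
o[:300,:320]=rs(a[150:210,210:274],320,300); o[:400,400:775]=rs(a[140:220,350:425],375,400); o[310:600,:370]=rs(b[205:338,195:365],370,290)
cv2.imwrite('pics/crop1.png',o[:,:,::-1])
for nm,im,m,bx,by in (('top',a,ma,(240,160,280,210),(370,180,430,215)),('scene',b,mb,(305,215,340,250),(195,225,285,285))):
    for p,n in blobs(im,red,bx): print(nm,'red',np.round(p,1),n,np.round(onz(m,*p,.017),4))
    for p,n in blobs(im,yel,by): print(nm,'yel',np.round(p,1),n,np.round(onz(m,*p,.159),4))
E
```

```text
top red [262.5 174.3] 15 [0.6101 0.1457 0.017 ]
top red [257.6 191.9] 19 [0.5529 0.1593 0.017 ]
top yel [404.5 199.3] 118 [ 0.5017 -0.2526  0.159 ]
scene red [314.4 229.4] 5 [0.5527 0.1572 0.017 ]
scene red [328.5 238.2] 13 [0.6125 0.1413 0.017 ]
scene yel [208.7 263.2] 24 [ 0.5003 -0.282   0.159 ]
```

View pics/crop1.png

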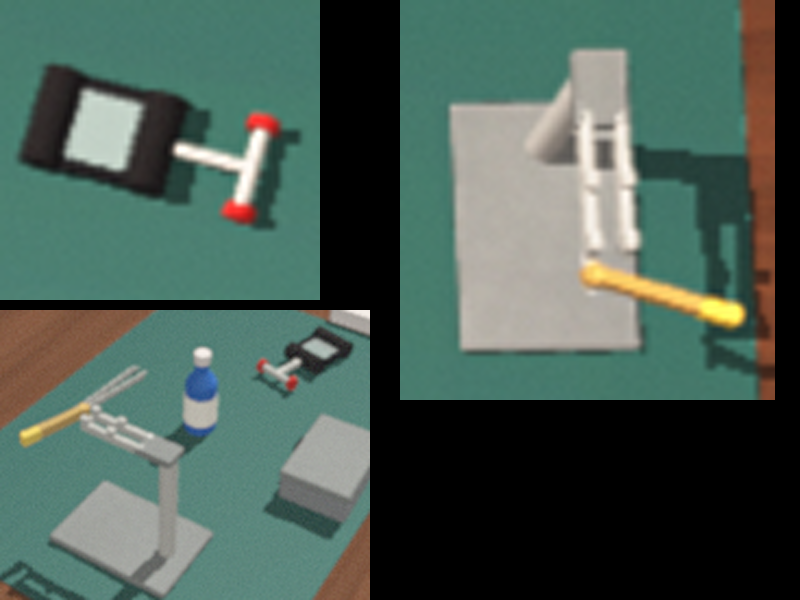

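The crop confirms the choice: red knobs of the mat magnifier at top-view (262.5,174.3) and (257.6,191.9), spaced 59 mm as they must be. It also shows the prongs (full-image about (387,164)–(389,189) and (395,163)–(396,188)), pin (388,194.4), tip (417,202.6) and base plate corners.

Run:
```python
from h import *
a,ma=load('top'); b,mb=load('scene')
C=lambda x,y:(350+(x-400)/5-.4,140+y/5-.4)
f=lambda n,x,y,z:print(n,np.round(onz(ma,*C(x,y),z)*1000,1))
f('plateBL',460,350,.013);f('plateTL',450,103,.013);f('plateBR',640,348,.013)
f('prongL tip',597,248,.163);f('prongR tip',632,246,.163);f('prongL root',584,120,.163);f('prongR root',622,117,.163)
f('lipLnear',597,240,.170);f('lipLfar',591,181,.170);f('lipRnear',630,238,.170);f('lipRfar',628,179,.170)
f('pin',591,273,.165);f('tip',735,313,.165)
f('armTL',571,50,.163);f('armTR',626,50,.163)
S=lambda x,y:(195+x*170/370-.3,205+(y-310)*133/290-.3)
print('tri pin',tri(ma,C(591,273),mb,S(90,407)),'tip',tri(ma,C(735,313),mb,S(28,437)))
# yellow tips by brighter mask
h=cv2.cvtColor(a,cv2.COLOR_RGB2HSV)
for v,u in ((195,390),(199,404),(202,416)): print(h[v,u])
hb=cv2.cvtColor(b,cv2.COLOR_RGB2HSV)
for v,u in ((263,208),(255,222),(250,232)): print(hb[v,u])
# bottle
blue=lambda h:(h[...,0]>105)&(h[...,0]<128)&(h[...,1]>150)&(h[...,2]>60)
print('bottle',[(np.round(p,1),n,np.round(onz(ma,*p,.1),3)) for p,n in blobs(a,blue,(290,170,330,215))],[(np.round(p,1),n,np.round(onz(mb,*p,.065),3)) for p,n in blobs(b,blue,(270,215,305,270))])
```

```text
plateBL [ 502.3 -162.    13. ]
plateTL [ 661.2 -158.9   13. ]
plateBR [ 505.1 -272.2   13. ]
prongL tip [ 528.5 -210.4  163. ]
prongR tip [ 529.9 -229.5  163. ]
prongL root [ 601.7 -205.6  163. ]
prongR root [ 603.7 -226.6  163. ]
lipLnear [ 531.1 -208.8  170. ]
lipLfar [ 564.5 -206.6  170. ]
lipRnear [ 532.5 -226.7  170. ]
lipRfar [ 565.9 -226.8  170. ]
pin [ 513.8 -206.2  165. ]
tip [ 492.5 -283.3  165. ]
armTL [ 642.4 -199.6  163. ]
armTR [ 642.8 -230.2  163. ]
tri pin (array([ 0.51776917, -0.20588143,  0.15835883]), np.float64(0.005951405793121197)) tip (array([ 0.4955262 , -0.2838238 ,  0.15871391]), np.float64(0.004266829436034003))
[ 22 144 253]
[ 21 149 250]
[ 29 149 255]
[ 24 144 191]
[ 20 118 208]
[ 21 119 210]
bottle [(array([309.1, 193.7]), np.int32(98), array([0.529, 0.005, 0.1  ]))] [(array([287.1, 238.7]), np.int32(152), array([0.538, 0.01 , 0.065])), (array([285.9, 260.3]), np.int32(29), array([ 0.587, -0.075,  0.065]))]
```

```bash
python3 -m creep '[[0,[30,20,10],[0,0,-1]],[0,[60,42,20],[0,0,-2]],[0,[95,65,30],[0,0,-4]],[0,[130,90,30],[0,0,-6]],[0,[165,114,30],[0,0,-8]],[0,[200,138,30],[0,0,-10]],[0,[235,162,30],[0,0,-12]],[0,[270,186,30],[0,0,-14]],[0,[305,210,30],[0,0,-15.6]],[0,[340,234,30],[0,0,-15.6]],[0,[362,249,30],[0,0,-15.6]],[0,[377,259,30],[0,0,-15.6]],[0,[377,259,30],[0,0,-15.6]],[0,[377,259,30],[0,0,-15.6]],[0,[377,259,30],[0,0,-15.6]]]'
python3 - <<'E'
from h import *
im,m=cap('wrist','w1.png'); print(-np.array(m["R"]).T@m["t"], np.array(m["R"]).round(2))
for n,X in (('seat',[.549,-.217,.168]),('pin',[.514,-.206,.165]),('tip',[.4945,-.275,.165])): print(n,proj(m,X))
E
```

```text
time_s: 1.6
position: [0.5242, -0.2715, 0.2612]
eef_rot: [[1.0, -0.001, -0.001], [-0.001, -1.0, -0.0], [-0.001, 0.0, -1.0]]
ft_force: [0.2, -0.7, -0.5]
finger_gap: 0.001
finger_force: 0.0
[ 0.6012761  -0.27214542  0.40472023] [[-0.   -1.   -0.  ]
 [-0.95  0.    0.3 ]
 [-0.3   0.   -0.95]]
seat [205.26757997 186.36921422]
pin [195.51339096 227.7865443 ]
tip [280.33904161 249.81180128]
```

View pics/w1.png

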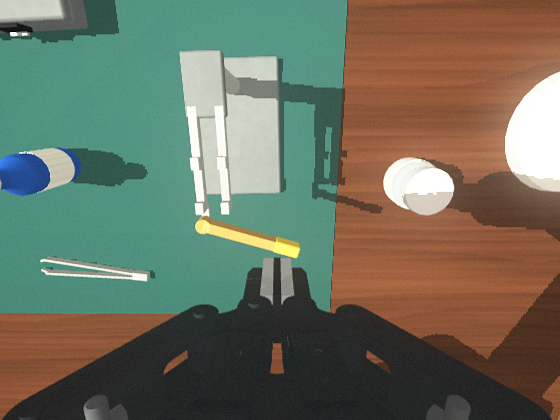

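The wrist view shows the fork with near lips at about (199,209)/(225,207), far lips at (195,160)/(221,159), pin (201,226), and yellow tip (289,248).

Run:
```python
from h import *
im,m=load('wrist')
g=cv2.cvtColor(im,cv2.COLOR_RGB2HSV)
w=lambda h:(h[...,1]<30)&(h[...,2]>205)
print([(np.round(p,1),n) for p,n in blobs(im,w,(180,95,240,220))])
for r in (114,130,145,158,163,172,185,197,208): print(r,[c for c in range(180,240) if w(g)[r,c]])
f=lambda n,u,v,z:print(n,np.round(onz(m,u,v,z)*1000,1))
f('lipNearL',199,209,.170);f('lipNearR',225,207,.170);f('pin',201,226,.165);f('tip',289,248,.166)
f('rootL',193,107,.163);f('rootR',219,107,.163);f('armRL',180,52,.163);f('armRR',221,51,.163);f('plateBR',282,192,.013)
print([(np.round(p,1),n,np.round(onz(m,*p,.165),4)) for p,n in blobs(im,yel,(190,200,310,260))])
```

```text
[(array([207.7, 144.4]), np.int32(3216)), (array([233.6, 139.9]), np.int32(1107)), (array([200.4, 209.3]), np.int32(120)), (array([224.5, 208.1]), np.int32(91))]
114 [186, 187, 188, 189, 190, 191, 192, 193, 194, 195, 196, 197, 198, 199, 200, 201, 202, 203, 204, 205, 206, 207, 208, 209, 210, 211, 212, 213, 215, 216, 217, 218, 219, 220, 221, 222, 223, 228, 229, 230, 231, 232, 233, 234, 235, 236, 237, 238, 239]
130 [189, 190, 191, 192, 193, 194, 195, 196, 197, 201, 202, 203, 204, 205, 206, 207, 208, 209, 210, 211, 212, 213, 214, 215, 216, 217, 218, 219, 220, 221, 222, 223, 224, 227, 228, 229, 230, 231, 232, 233, 234, 235, 236, 237, 238, 239]
145 [191, 192, 193, 194, 195, 196, 197, 198, 202, 203, 204, 205, 206, 207, 208, 209, 210, 211, 212, 213, 214, 215, 216, 217, 218, 219, 220, 221, 222, 223, 224, 225, 228, 229, 230, 231, 232, 233, 234, 235, 236, 237, 238, 239]
158 [190, 191, 192, 193, 194, 195, 196, 197, 204, 205, 206, 207, 208, 209, 210, 211, 212, 213, 214, 215, 216, 217, 218, 219, 220, 221, 222, 223, 224, 230, 231, 232, 233, 234, 235, 236, 237, 238, 239]
163 [190, 191, 192, 193, 194
[... 614 characters left out ...]
0, 201, 202, 203, 222, 223, 224, 225, 226, 227, 228]
208 [195, 196, 197, 198, 199, 200, 201, 202, 221, 222, 223, 224, 225, 226, 227, 228]
lipNearL [ 531.4 -211.3  170. ]
lipNearR [ 533.  -231.7  170. ]
pin [ 515.5 -210.6  165. ]
tip [ 496.6 -282.1  166. ]
rootL [ 607. -211.  163.]
rootR [ 607.  -229.9  163. ]
armRL [ 643.2 -204.8  163. ]
armRR [ 643.8 -233.4  163. ]
plateBR [ 507.4 -278.7   13. ]
[(array([202.2, 217.7]), np.int32(11), array([ 0.5226, -0.212 ,  0.165 ])), (array([220. , 222.6]), np.int32(5), array([ 0.5184, -0.2261,  0.165 ])), (array([234.5, 229.1]), np.int32(48), array([ 0.5128, -0.2376,  0.165 ])), (array([277.5, 240.6]), np.int32(263), array([ 0.5027, -0.2726,  0.165 ]))]
```

Run:
```python
from h import *
im,m=load('wrist')
s=telemetry.get_state(); print(proj(m,s['position']), proj(m,np.array(s['position'])+[0,0,.03]))
g=cv2.cvtColor(im,cv2.COLOR_RGB2GRAY)
for r in (262,270,280,290): print(r,g[r,255:300])
for n,a,z in (('prongs',[(130,193,219.9),(145,194.5,221),(185,198.5,224.8)],.163),('lips',[(160,193.7,220.5),(208,198.5,224.5)],.170)):
    for r,l,rr in a: print(n,np.round(onz(m,l,r,z)*1000,1),np.round(onz(m,rr,r,z)*1000,1))
```

```text
[275.77092809 273.61537542] [275.5381571  308.14092294]
262 [130 124 129 127 128 127 124 125 152 156 155 157 152 156 157 158 159 161
 111  58  56  54  51  54  44  92 153 155 157 154 157 155 155 156 155 159
 131 127 124 125 130 131 128 127 128]
270 [ 56  54  54  55  55  51  52 120 154 161 151 153 158 155 155 156 160 162
 105  57  50  49  49  53  43  91 153 156 155 155 153 157 156 156 158 154
 154  67  50  53  52  55  53  51  52]
280 [ 48  53  55  50  47  40 113 147 145 145 144 147 143 141 149 145 146 152
  76  46  43  45  46  48  46  55 144 146 145 146 143 146 142 145 143 144
 143 125  61  51  48  48  55  48  54]
290 [ 49  51  48  48  46 113 142 145 144 144 144 139 144 144 142 146 144 150
  62  44  43  49  43  45  41  34 141 147 144 145 144 144 141 144 143 145
 144 147 125  56  44  50  47  46  51]
prongs [ 590.8 -209.7  163. ] [ 590.7 -229.7  163. ]
prongs [ 579.8 -209.9  163. ] [ 579.8 -229.9  163. ]
prongs [ 549.  -210.6  163. ] [ 549.  -231.3  163. ]
lips [ 569.5 -210.2  170. ] [ 569.5 -230.2  170. ]
lips [ 532.2 -211.   170. ] [ 532.2 -231.3  170. ]
```

```bash
python3 -m creep '[[0,[4,-4,-20],[0,0,0]],[0,[4,-4,-45],[0,0,0]],[0,[4,-4,-75],[0,0,0]],[0,[4,-4,-98],[0,0,0]],[0,[4,-4,-113],[0,0,0]],[0,[4,-4,-113],[0,0,0]],[0,[4,-4,-113],[0,0,0]]]'
```

```text
time_s: 2.35
position: [0.5287, -0.2754, 0.1487]
eef_rot: [[1.0, -0.001, -0.0], [-0.001, -1.0, -0.0], [-0.0, 0.0, -1.0]]
ft_force: [0.5, -0.3, 0.8]
finger_gap: -0.001
finger_force: 0.0
```

```bash
python3 -m creep '[[0,[-5,2,0],[0,0,0]],[0,[-11,4,0],[0,0,0]],[0,[-19,5,0],[0,0,0]],[0,[-28,5,0],[0,0,0]],[0,[-36,8,0],[0,0,0]],[0,[-44,12,0],[0,0,0]],[0,[-52,18,0],[0,0,0]],[0,[-59,24,0],[0,0,0]],[0,[-64,31,0],[0,0,0]],[0,[-68,39,0],[0,0,0]],[0,[-71,46,0],[0,0,0]],[0,[-72,51,0],[0,0,0]],[0,[-72,52,0],[0,0,0]],[0,[-72,52,0],[0,0,0]],[0,[-73,46,0],[0,0,0]],[0,[-73,36,0],[0,0,15]],[0,[-73,32,30],[0,0,0]],[0,[-73,32,70],[0,0,0]],[0,[-73,32,112],[0,0,0]],[0,[-73,32,130],[0,0,0]]]'
python3 - <<'E'
from h import *
s=telemetry.get_state()['position']; im,m=cap('wrist','w2.png'); print(s)
cv2.imwrite('pics/w2.png',im[:260,:,::-1])
cap('top')
E
```

```text
time_s: 4.35
position: [0.457, -0.2442, 0.282]
eef_rot: [[1.0, -0.0, 0.004], [-0.0, -1.0, -0.003], [0.004, 0.003, -1.0]]
ft_force: [0.7, -0.5, -0.4]
finger_gap: -0.001
finger_force: 0.0
[ 0.45703111 -0.24419186  0.2820335 ]
```

View pics/w2.png

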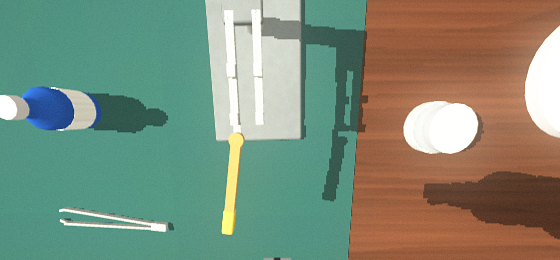

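The keeper now runs from pin (236,140) to tip (228,228), pointing out of the mouth and slightly past straight.

Run:
```python
from h import *
im,m=load('wrist')
P=onz(m,236,140,.165);T=onz(m,228,224,.166);d=(T-P)*1000;print(P,T,d, 'phi',np.arctan2(-d[0],-d[1])+.025)
g=cv2.cvtColor(im,cv2.COLOR_RGB2HSV);w=(g[...,1]<30)&(g[...,2]>225)
for r in (40,60,90,105,118,124): 
    c=[c for c in range(220,275) if w[r,c]]; print(r,c[0],c[-1],[ (c[i],c[i+1]) for i in range(len(c)-1) if c[i+1]-c[i]>2])
for u,v in ((236,131),(260,122)): print(onz(m,u,v,.170))
```

```text
[ 0.51536485 -0.21203284  0.165     ] [ 0.44363223 -0.20239836  0.166     ] [-71.73261259   9.63448451   1.        ] phi 1.7293084017206857
40 226 260 [(233, 253)]
60 227 261 [(234, 253)]
90 229 262 [(236, 255)]
105 230 263 [(237, 255)]
118 229 262 [(237, 255)]
124 230 262 [(237, 256)]
[ 0.52264362 -0.21291861  0.17      ]
[ 0.52946226 -0.23196762  0.17      ]
```

```bash
python3 -m creep '[[0.5,[5,15,0],[0,0,4]],[1,[13,42,0],[0,0,10]],[1,[23,72,0],[0,0,16]],[1,[33,104,0],[0,0,22]],[1,[43,136,0],[0,0,28]],[1,[53,168,0],[0,0,34]],[1,[63,200,0],[0,0,40]],[1,[73,232,0],[0,0,46]],[1,[83,264,0],[0,0,52]],[1,[93,296,-10],[0,0,58]],[1,[103,328,-20],[0,0,64]],[1,[113,358,-30],[0,0,70]],[1,[121,382,-40],[0,0,75]],[1,[125,395,-45],[0,0,76]],[1,[125,395,-45],[0,0,76]],[1,[125,395,-45],[0,0,76]],[1,[125,395,-45],[0,0,76]]]'
python3 - <<'E'
from h import *
s=telemetry.get_state(); im,m=cap('wrist','w3.png'); print(s['position'],s['eef_rot'].round(3))
for p,n in blobs(im,red,(0,0,560,420),30): print('red',np.round(p,1),n,np.round(onz(m,*p,.017),4))
print(proj(m,[.582,.151,.017]),proj(m,s['position']))
E
```

```text
time_s: 6.15
position: [0.5812, 0.1511, 0.2336]
eef_rot: [[0.244, 0.97, 0.0], [0.97, -0.244, -0.0], [-0.0, 0.0, -1.0]]
ft_force: [0.4, -0.5, -0.1]
finger_gap: 0.998
finger_force: 0.0
[0.58120663 0.15106421 0.23363299] [[ 0.244  0.97   0.   ]
 [ 0.97  -0.244 -0.   ]
 [-0.     0.    -1.   ]]
red [543.4  36.2] 301 [0.8835 0.2335 0.017 ]
red [251.3 184.5] 116 [0.5528 0.1573 0.017 ]
red [301.8 184.6] 113 [0.61   0.1429 0.017 ]
[276.88334066 183.70462582] [275.68521981 272.14556856]
```

View pics/w3.png

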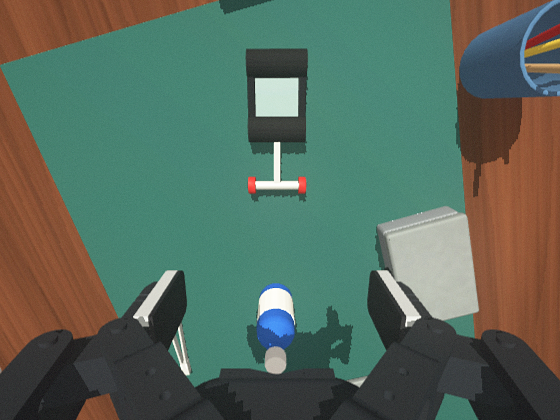

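The close wrist view confirms the chosen magnifier lies under the gripper: knobs at (251,184.5) and (302,184.6), on one row and centred between the fingers, so I'm aligned for the grasp.

```bash
python3 -m creep '[[1,[0,0,-25],[0,0,0]],[1,[0,0,-65],[0,0,0]],[1,[0,0,-110],[0,0,0]],[1,[0,0,-150],[0,0,0]],[1,[0,0,-180],[0,0,0]],[1,[0,0,-205],[0,0,0]],[1,[0,0,-220],[0,0,0]],[1,[0,0,-226],[0,0,0]],[1,[0,0,-230],[0,0,0]],[1,[0,0,-233],[0,0,0]],[1,[0,0,-233],[0,0,0]]]'
```

```text
time_s: 7.3
position: [0.5818, 0.1522, 0.001]
eef_rot: [[0.242, 0.97, 0.001], [0.97, -0.242, 0.0], [0.0, 0.001, -1.0]]
ft_force: [0.1, -0.1, -0.6]
finger_gap: 1.0
finger_force: 0.0
```

```bash
python3 -m creep '[[1,[0,0,-3],[0,0,0]],[1,[0,0,-3],[0,0,0]],[0.85,[0,0,-3],[0,0,0]],[0.7,[0,0,-3],[0,0,0]],[0.6,[0,0,-3],[0,0,0]],[0.5,[0,0,-3],[0,0,0]],[0.5,[0,0,-3],[0,0,0]],[0.5,[0,0,-3],[0,0,0]]]' 105
python3 - <<'E'
from h import *
im,m=cap('wrist','w4.png')
E
```

```text
time_s: 8.1
position: [0.5814, 0.1523, -0.0021]
eef_rot: [[0.241, 0.97, 0.001], [0.97, -0.241, -0.0], [0.0, 0.001, -1.0]]
ft_force: [-1.8, -1.9, 5.0]
finger_gap: 0.755
finger_force: 113.8
```

View pics/w4.png

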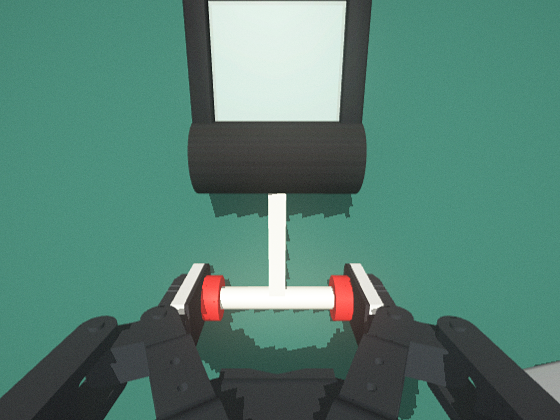

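The bar is held between the pads at both red knobs, (213,298) and (342,298), with the neck centred at (277,240). I'll lift now.

```bash
python3 -m creep '[[0.5,[0,0,4],[0,0,0]],[0.5,[0,0,12],[0,0,0]],[0.5,[0,0,25],[0,0,0]],[0.5,[0,0,45],[0,0,0]],[0.5,[0,0,70],[0,0,0]],[0.5,[0,0,95],[0,0,0]],[0.5,[0,0,120],[0,0,0]],[0.5,[0,0,145],[0,0,0]],[0.5,[0,0,170],[0,0,0]],[0.5,[0,0,195],[0,0,0]],[0.5,[0,0,220],[0,0,0]],[0.5,[0,0,245],[0,0,0]],[0.5,[0,0,265],[0,0,0]],[0.5,[0,0,280],[0,0,0]],[0.5,[0,0,288],[0,0,0]],[0.5,[0,0,292],[0,0,0]],[0.5,[0,0,292],[0,0,0]],[0.5,[0,0,292],[0,0,0]]]'
python3 - <<'E'
from h import *
im,m=cap('wrist'); print(proj(m,telemetry.get_state()['position']))
for p,n in blobs(im,red,(150,150,400,420),30): print('red',np.round(p,1),n)
E
```

```text
time_s: 9.95
position: [0.5807, 0.1522, 0.2884]
eef_rot: [[0.241, 0.97, -0.002], [0.97, -0.241, -0.0], [-0.001, -0.002, -1.0]]
ft_force: [0.2, -0.2, -3.6]
finger_gap: 0.752
finger_force: 116.2
[275.60322743 272.09340493]
red [211.3 297.6] 851
red [342.1 297.6] 881
```

```bash
python3 -m creep '[[0.5,[0,0,0],[0,0,0]],[0.5,[0,0,0],[0,0,0]],[0.5,[0,0,0],[0,0,0]],[0.5,[0,0,0],[0,0,0]],[0.5,[0,0,0],[0,0,0]]]' 45;python3 -m creep '[[0.5,[0,0,0],[0,0,0]],[0.5,[0,0,0],[0,0,0]],[0.5,[0,0,0],[0,0,0]],[0.5,[0,0,0],[0,0,0]],[0.5,[0,0,0],[0,0,0]]]' 30;python3 -m creep '[[0.5,[0,0,0],[0,0,0]],[0.5,[0,0,0],[0,0,0]],[0.5,[0,0,0],[0,0,0]],[0.5,[0,0,0],[0,0,0]],[0.5,[0,0,0],[0,0,0]],[0.5,[0,0,0],[0,0,0]],[0.5,[0,0,0],[0,0,0]],[0.5,[0,0,0],[0,0,0]]]' 20
python3 - <<'E'
from h import *
im,m=cap('wrist'); im2,m2=cap('scene')
o=np.zeros((420,800,3),np.uint8); o[:,:400]=im[:,80:480]; o[:,400:]=cv2.resize(im2[60:270,240:440],(400,420))
cv2.imwrite('pics/c5.png',o[:,:,::-1])
for p,n in blobs(im,red,(150,150,400,420),30): print('red',np.round(p,1),n)
E
```

```text
time_s: 10.5
position: [0.5812, 0.1523, 0.2892]
eef_rot: [[0.241, 0.97, -0.0], [0.97, -0.241, 0.0], [-0.0, -0.0, -1.0]]
ft_force: [-0.1, 0.3, -2.3]
finger_gap: 0.752
finger_force: 116.2
time_s: 11.0
position: [0.5812, 0.1523, 0.2893]
eef_rot: [[0.241, 0.97, 0.0], [0.97, -0.241, 0.0], [0.0, 0.0, -1.0]]
ft_force: [-0.4, 0.1, -3.5]
finger_gap: 0.756
finger_force: 116.2
time_s: 11.8
position: [0.5812, 0.1523, 0.2893]
eef_rot: [[0.241, 0.97, 0.0], [0.97, -0.241, -0.0], [0.0, 0.0, -1.0]]
ft_force: [0.1, -0.6, -3.3]
finger_gap: 0.753
finger_force: 116.2
red [211.3 297.6] 856
red [342.1 297.7] 882
```

View pics/c5.png

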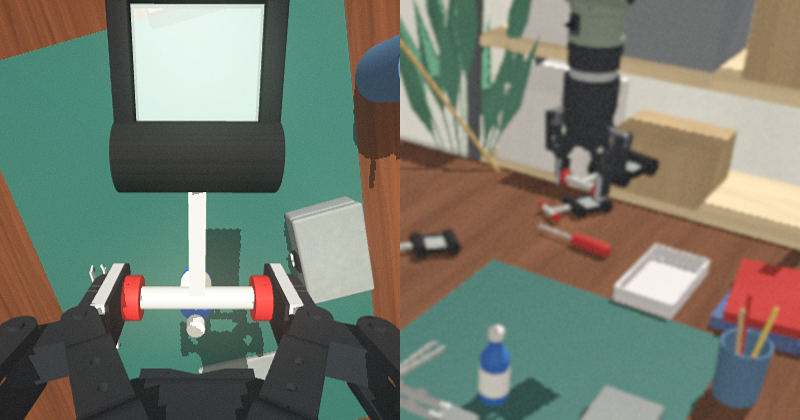

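The magnifier is still level and the grip still reads 116 N: the lower force wasn't taken up with an unchanged opening, so I'll change the opening value as well.

```bash
python3 -m creep '[[0.6,[0,0,0],[0,0,0]],[0.6,[0,0,0],[0,0,0]],[0.6,[0,0,0],[0,0,0]],[0.6,[0,0,0],[0,0,0]]]' 50
```

```text
time_s: 12.3
position: [0.5812, 0.1523, 0.2893]
eef_rot: [[0.241, 0.97, -0.0], [0.97, -0.241, -0.0], [-0.0, -0.0, -1.0]]
ft_force: [-0.2, 0.7, -3.3]
finger_gap: 0.755
finger_force: 116.2
```

```bash
python3 -m creep '[[0.757,[0,0,0],[0,0,0]],[0.757,[0,0,0],[0,0,0]]]' 50
```

```text
time_s: 12.5
position: [0.5812, 0.1523, 0.2893]
eef_rot: [[0.241, 0.97, -0.0], [0.97, -0.241, -0.0], [-0.0, -0.0, -1.0]]
ft_force: [0.1, -0.3, -3.6]
finger_gap: 0.761
finger_force: 89.1
```

```bash
python3 -m creep '[[0.7,[0,0,0],[0,0,0]],[0.7,[0,0,0],[0,0,0]],[0.7,[0,0,0],[0,0,0]]]' 50
```

```text
time_s: 12.8
position: [0.5812, 0.1523, 0.2893]
eef_rot: [[0.241, 0.97, 0.0], [0.97, -0.241, 0.0], [0.0, 0.0, -1.0]]
ft_force: [0.3, -0.5, -3.1]
finger_gap: 0.76
finger_force: 89.1
```

```bash
python3 -m creep '[[0.762,[0,0,0],[0,0,0]],[0.762,[0,0,0],[0,0,0]]]' 20; python3 -m creep '[[0.765,[0,0,0],[0,0,0]],[0.765,[0,0,0],[0,0,0]],[0.765,[0,0,0],[0,0,0]]]' 20
```

```text
time_s: 13.0
position: [0.5812, 0.1523, 0.2893]
eef_rot: [[0.241, 0.97, -0.0], [0.97, -0.241, 0.0], [0.0, -0.0, -1.0]]
ft_force: [0.7, -0.1, -3.5]
finger_gap: 0.764
finger_force: 71.5
time_s: 13.3
position: [0.5812, 0.1523, 0.2893]
eef_rot: [[0.241, 0.97, -0.0], [0.97, -0.241, 0.0], [-0.0, -0.0, -1.0]]
ft_force: [0.7, 0.2, -4.1]
finger_gap: 0.769
finger_force: 61.3
```

```bash
python3 -m creep '[[0.768,[0,0,0],[0,0,0]],[0.768,[0,0,0],[0,0,0]],[0.768,[0,0,0],[0,0,0]],[0.771,[0,0,0],[0,0,0]],[0.771,[0,0,0],[0,0,0]],[0.771,[0,0,0],[0,0,0]]]' 20; python3 -m creep '[[0.774,[0,0,0],[0,0,0]],[0.774,[0,0,0],[0,0,0]],[0.774,[0,0,0],[0,0,0]],[0.777,[0,0,0],[0,0,0]],[0.777,[0,0,0],[0,0,0]],[0.777,[0,0,0],[0,0,0]],[0.777,[0,0,0],[0,0,0]]]' 20
python3 - <<'E'
from h import *
im,m=cap('wrist','w6.png')
for p,n in blobs(im,red,(150,150,400,420),30): print('red',np.round(p,1),n)
E
```

```text
time_s: 13.9
position: [0.5811, 0.1521, 0.2891]
eef_rot: [[0.242, 0.97, -0.0], [0.97, -0.242, -0.0], [-0.001, -0.0, -1.0]]
ft_force: [0.2, -0.4, -2.7]
finger_gap: 0.774
finger_force: 41.7
time_s: 14.6
position: [0.5812, 0.1523, 0.2893]
eef_rot: [[0.241, 0.97, 0.0], [0.97, -0.241, 0.0], [0.0, 0.0, -1.0]]
ft_force: [0.6, -0.0, -2.6]
finger_gap: 0.778
finger_force: 25.4
red [210.7 298.6] 935
red [342.8 298.9] 946
```

View pics/w6.png

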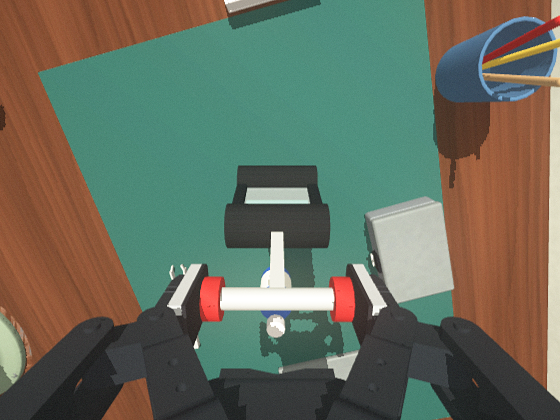

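The magnifier has swung down: near roll at (277,226), far roll at (277,176), knobs still at (211,299)/(343,299). I'll ease the grip a little further.

```bash
cat >> h.py <<'E'
def lens_angle(im,m,zoff,s):
    "angle from straight down (deg, towards camera side) by fitting black rows at centre columns; bar at TCP - zoff along tool z"
    P=np.array(s['position']);R=np.array(s['eef_rot']); B=P-zoff*R[:,2]
    g=cv2.cvtColor(im,cv2.COLOR_RGB2GRAY); c=g[:,[245,250,255,300,305,310]].mean(1)
    rows=[r for r in range(60,262) if c[r]<75]
    n=R[:,0]*[1,1,0]; n/=np.linalg.norm(n); out=[]
    for a in np.arange(-20,60,1.):
        u=np.sin(np.radians(a))*n-np.cos(np.radians(a))*np.array([0,0,1.])
        th=np.linspace(0,6.28,40); w=np.cross(u,R[:,1])
        f=lambda L:[proj(m,B+L*u+.014*(np.cos(t)*u+np.sin(t)*w))[1] for t in th]
        out.append((a,min(min(f(.129)),min(f(.063))),max(f(.063))))
    return rows[0],rows[-1],out
E
python3 -m creep '[[0.780,[0,0,0],[0,0,0]],[0.780,[0,0,0],[0,0,0]],[0.780,[0,0,0],[0,0,0]],[0.780,[0,0,0],[0,0,0]],[0.781,[0,0,0],[0,0,0]],[0.781,[0,0,0],[0,0,0]],[0.781,[0,0,0],[0,0,0]],[0.781,[0,0,0],[0,0,0]],[0.781,[0,0,0],[0,0,0]]]' 20
python3 - <<'E'
from h import *
im0,m0=load('wrist'); s=telemetry.get_state(); im,m=cap('wrist')
for i,mm in ((im0,m0),(im,m)):
    r0,r1,o=lens_angle(i,mm,.026,s); print(r0,r1); print([tuple(np.round(x)) for x in o if abs(x[1]-r0)<8 or abs(x[2]-r1)<5])
for p,n in blobs(im,red,(150,150,400,420),30): print('red',np.round(p,1),n)
E
```

```text
time_s: 15.55
position: [0.5812, 0.1523, 0.2893]
eef_rot: [[0.241, 0.97, 0.0], [0.97, -0.241, 0.0], [0.0, 0.0, -1.0]]
ft_force: [-1.0, 0.7, -2.9]
finger_gap: 0.781
finger_force: 16.0
166 247
[(np.float64(9.0), np.float64(171.0), np.float64(252.0)), (np.float64(10.0), np.float64(169.0), np.float64(251.0)), (np.float64(11.0), np.float64(166.0), np.float64(249.0)), (np.float64(12.0), np.float64(163.0), np.float64(248.0)), (np.float64(13.0), np.float64(160.0), np.float64(246.0)), (np.float64(14.0), np.float64(158.0), np.float64(245.0)), (np.float64(15.0), np.float64(155.0), np.float64(243.0)), (np.float64(16.0), np.float64(152.0), np.float64(242.0))]
175 252
[(np.float64(5.0), np.float64(182.0), np.float64(259.0)), (np.float64(6.0), np.float64(179.0), np.float64(257.0)), (np.float64(7.0), np.float64(177.0), np.float64(256.0)), (np.float64(8.0), np.float64(174.0), np.float64(254.0)), (np.float64(9.0), np.float64(171.0), np.float64(252.0)), (np.float64(10.0), np.float64(169.0), np.float64(251.0)), (np.float64(11.0), np.float64(166.0), np.float64(249.0)), (np.float64(12.0), np.float64(163.0), np.float64(248.0))]
red [210.7 298.6] 937
red [342.8 298.7] 936
```

```bash
python3 -m creep '[[0.782,[0,0,0],[0,0,0]],[0.782,[0,0,0],[0,0,0]],[0.782,[0,0,0],[0,0,0]],[0.783,[0,0,0],[0,0,0]],[0.783,[0,0,0],[0,0,0]],[0.783,[0,0,0],[0,0,0]],[0.783,[0,0,0],[0,0,0]]]' 20
python3 - <<'E'
from h import *
s=telemetry.get_state(); im,m=cap('wrist')
r=blobs(im,red,(150,150,400,420),30); print([(np.round(p,1),n) for p,n in r])
for zo in (.02,.023,.026,.029): print(zo,proj(m,np.array(s['position'])-zo*np.array(s['eef_rot'])[:,2]))
r0,r1,o=lens_angle(im,m,.026,s); print(r0,r1)
E
```

```text
time_s: 16.3
position: [0.5812, 0.1523, 0.2893]
eef_rot: [[0.241, 0.97, -0.0], [0.97, -0.241, 0.0], [0.0, -0.0, -1.0]]
ft_force: [0.0, 0.4, -2.6]
finger_gap: 0.782
finger_force: 12.0
[(array([210.7, 298.6]), np.int32(935)), (array([342.8, 299. ]), np.int32(945))]
0.02 [275.50034092 293.37038043]
0.023 [275.4749389  297.06145645]
0.026 [275.44845937 300.90910055]
0.029 [275.4208323  304.92349053]
181 256
```

```bash
python3 -m creep '[[0.776,[0,0,0],[0,0,0]],[0.776,[0,0,0],[0,0,0]],[0.776,[-2,-4,2],[0,0,-1]],[0.776,[-7,-12,5],[0,0,-3]],[0.776,[-14,-25,9],[0,0,-6]],[0.776,[-23,-42,13],[0,0,-10]],[0.776,[-33,-60,15],[0,0,-14]],[0.776,[-44,-80,15],[0,0,-18]],[0.776,[-55,-100,15],[0,0,-22]],[0.776,[-66,-120,15],[0,0,-26]],[0.776,[-78,-141,15],[0,0,-30]],[0.776,[-90,-162,15],[0,0,-34]],[0.776,[-102,-184,15],[0,0,-38]],[0.776,[-114,-206,15],[0,0,-42]],[0.776,[-126,-228,15],[0,0,-46]],[0.776,[-138,-250,15],[0,0,-50]],[0.776,[-149,-269,15],[0,0,-54]],[0.776,[-159,-287,15],[0,0,-58]],[0.776,[-168,-304,15],[0,0,-61]],[0.776,[-176,-318,15],[0,0,-64]]]' 20;  python3 -m creep '[[0.776,[-8,-14,0],[0,0,-3]],[0.776,[-15,-27,0],[0,0,-5]],[0.776,[-21,-38,0],[0,0,-7]],[0.776,[-26,-46,0],[0,0,-9]],[0.776,[-29,-51,0],[0,0,-10]],[0.776,[-30,-54,0],[0,0,-10.6]],[0.776,[-30,-54,0],[0,0,-10.6]],[0.776,[-30,-54,0],[0,0,-10.6]],[0.776,[-30,-54,0],[0,0,-10.6]],[0.776,[-30,-54,0],[0,0,-10.6]]]' 20
python3 - <<'E'
from h import *
s=telemetry.get_state(); im,m=cap('wrist')
r=blobs(im,red,(150,150,400,420),30); print([(np.round(p,1),n) for p,n in r])
r0,r1,o=lens_angle(im,m,.0195,s); print(r0,r1)
print(s['eef_rot'].round(4)); g=cv2.cvtColor(im,cv2.COLOR_RGB2HSV);w=(g[...,1]<30)&(g[...,2]>215)
for x in (.530,.55,.57): print('exp mid',proj(m,[x,-.2195,.163]))
for r in range(0,110,8): print(r,[c for c in range(210,330) if w[r,c]])
E
```

```text
time_s: 18.35
position: [0.4041, -0.1668, 0.3048]
eef_rot: [[0.979, 0.204, 0.0], [0.204, -0.979, -0.001], [0.0, 0.001, -1.0]]
ft_force: [-0.3, -0.1, -2.7]
finger_gap: 0.779
finger_force: 20.5
time_s: 19.35
position: [0.3754, -0.2193, 0.3042]
eef_rot: [[1.0, 0.026, -0.0], [0.026, -1.0, 0.0], [-0.0, -0.0, -1.0]]
ft_force: [-0.3, -0.9, -3.2]
finger_gap: 0.776
finger_force: 20.5
[(array([211. , 298.7]), np.int32(993)), (array([342.3, 298.7]), np.int32(981))]
179 254
[[ 9.997e-01  2.570e-02 -1.000e-04]
 [ 2.570e-02 -9.997e-01  2.000e-04]
 [-1.000e-04 -2.000e-04 -1.000e+00]]
exp mid [281.34385772  12.67119607]
exp mid [282.1322056  -16.97270341]
exp mid [282.96050335 -48.11881999]
0 [236, 237, 238, 239, 240, 241, 242, 243, 244, 245, 246, 247, 248, 249, 250, 251, 252, 253, 254, 255, 256, 257, 258, 259, 260, 261, 262, 263, 264, 265, 266, 267, 268, 269, 270, 271, 272, 273, 274, 275, 276, 277, 278, 279, 280, 281, 282, 283, 284, 285, 286, 287, 288, 289, 290, 291, 292, 293, 294, 295, 296, 297, 298, 299, 300, 301, 302, 303, 304, 305, 306, 307, 308, 309, 310, 311, 312, 313, 314, 315, 316, 317, 318
[... 2483 characters left out ...]
 254, 255, 256, 257, 258, 259, 260, 261, 262, 274, 275, 276, 277, 278, 279, 280, 281, 282, 283, 284, 285, 286, 287, 288, 289, 290, 291, 292, 293, 294, 295, 296, 297, 298, 299, 300, 301, 302, 303, 304, 305, 306, 307, 308, 309, 310, 311, 312, 313, 314, 315, 316, 317, 318, 319, 320, 321, 322, 323]
64 [238, 239, 240, 241, 242, 243, 244, 245, 246, 247, 248, 249, 250, 251, 252, 253, 254, 255, 256, 257, 258, 259, 260, 261, 273, 274, 275, 276, 277, 278, 279, 280, 281, 282, 283, 284, 285, 286, 287, 288, 289, 290, 291, 292, 293, 294, 295, 296, 297, 298, 299, 300, 301, 302, 303, 304, 305, 306, 307, 308, 309, 310, 311, 312, 313, 314, 315, 316, 317, 318, 319, 320, 321, 322]
72 []
80 []
88 []
96 []
104 []
```

```bash
python3 -m creep '[[0.776,[0,-1,-5],[0,0,0]],[0.776,[0,-2,-15],[0,0,0]],[0.776,[0,-3,-30],[0,0,0]],[0.776,[0,-4,-48],[0,0,0]],[0.776,[0,-4.5,-68],[0,0,0]],[0.776,[0,-4.5,-88],[0,0,0]],[0.776,[0,-4.5,-106],[0,0,0]],[0.776,[0,-4.5,-122],[0,0,0]],[0.776,[0,-4.5,-133],[0,0,0]],[0.776,[0,-4.5,-139],[0,0,0]],[0.776,[0,-4.5,-141],[0,0,0]],[0.776,[0,-4.5,-141],[0,0,0]],[0.776,[0,-4.5,-141],[0,0,0]],[0.776,[4,-4.4,-141],[0,0,0]],[0.776,[12,-4.2,-141],[0,0,0]],[0.776,[22,-3.9,-141],[0,0,0]],[0.776,[30,-3.7,-141],[0,0,0]],[0.776,[35,-3.6,-141],[0,0,0]],[0.776,[35,-3.6,-141],[0,0,0]],[0.776,[35,-3.6,-141],[0,0,0]]]'
python3 - <<'E'
from h import *
s=telemetry.get_state(); im,m=cap('wrist'); print(s['position'])
r=blobs(im,red,(150,150,400,420),30); print([(np.round(p,1),n) for p,n in r])
r0,r1,o=lens_angle(im,m,.0195,s); print(r0,r1)
for x in (.515,.530,.55,.57,.59): print(x,'mid',proj(m,[x,-.2197+(x-.55)*.025,.170]))
g=cv2.cvtColor(im,cv2.COLOR_RGB2HSV)
for r in (5,15,25,35,45,55,65,75): print(r,' '.join('%d'%v for v in g[r,225:340:2,2]))
E
```

```text
time_s: 21.4
position: [0.4101, -0.2231, 0.1631]
eef_rot: [[1.0, 0.025, -0.001], [0.025, -1.0, 0.0], [-0.001, -0.0, -1.0]]
ft_force: [-1.5, 0.0, -3.1]
finger_gap: 0.781
finger_force: 20.6
[ 0.41008352 -0.22307237  0.16307568]
[(array([210.9, 298.8]), np.int32(979)), (array([342.4, 299.2]), np.int32(961))]
212 255
0.515 mid [275.74514368  39.88207028]
0.53 mid [275.73569874  -5.02777369]
0.55 mid [275.72191682 -70.55954867]
0.57 mid [ 275.70656345 -143.56344888]
0.59 mid [ 275.6893536  -225.39472989]
5 223 226 222 225 222 221 222 223 224 226 211 160 163 161 160 158 163 165 160 221 223 223 225 223 225 224 225 224 224 225 226 221 218 221 223 209 201 161 163 161 163 163 160 162 215 223 219 218 218 214 217 217 221 219 218 218 219 212
15 222 223 221 228 226 227 226 225 224 227 226 226 255 255 255 207 194 194 197 212 221 224 222 224 225 227 229 226 225 226 226 220 219 223 224 211 190 190 187 188 193 187 194 222 218 218 223 222 219 218 216 216 218 217 214 215 212 218
25 223 223 223 223 224 226 224 224 223 225 221 253 255 255 255 255 254 254 255 223 227 226 229 227 227 227 226 228 223 224 225
[... 583 characters left out ...]
27 228 228 226 225 226 225 227 224 255 254 254 254 254 254 254 254 254 255 170 163 198 224 224 226 225 226 225 225 222 224 219 217 219 220 222 223 220 222 219 221 218 218 220 222 219 220 220 219 217 216 219 219 215 220 218 218 222
65 227 227 227 226 226 227 223 222 253 254 254 254 254 254 254 254 254 255 206 198 229 227 226 227 227 227 227 226 225 225 224 221 221 218 219 219 221 220 222 224 220 220 222 219 217 219 221 215 219 217 217 214 214 214 212 215 217 213
75 228 227 226 227 227 227 225 224 255 254 254 254 254 254 254 254 255 255 184 229 228 225 227 223 226 224 227 224 224 221 220 220 220 221 223 220 221 224 223 218 219 219 221 218 222 218 223 216 215 214 214 218 215 211 219 221 219 202
```

```bash
python3 -m creep '[[0.776,[4,-0.8,0],[0,0,0]],[0.776,[12,-0.8,0],[0,0,0]],[0.776,[24,-0.4,0],[0,0,0]],[0.776,[38,0,0],[0,0,0]],[0.776,[52,0.3,0],[0,0,0]],[0.776,[66,0.7,0],[0,0,0]],[0.776,[80,1,0],[0,0,0]],[0.776,[92,1.3,0],[0,0,0]],[0.776,[100,1.5,0],[0,0,0]],[0.776,[100,1.5,0],[0,0,0]],[0.776,[100,1.5,0],[0,0,0]]]'
python3 - <<'E'
from h import *
s=telemetry.get_state(); im,m=cap('wrist'); print(s['position'])
r=blobs(im,red,(150,150,400,420),30); print([(np.round(p,1),n) for p,n in r])
g=cv2.cvtColor(im,cv2.COLOR_RGB2HSV)
for r in (120,140,160,180,200,220,240,250,260): print(r,' '.join('%d'%v for v in g[r,225:340:3,2]))
E
```

```text
time_s: 22.55
position: [0.5099, -0.2216, 0.163]
eef_rot: [[1.0, 0.025, -0.001], [0.025, -1.0, 0.0], [-0.001, -0.0, -1.0]]
ft_force: [-0.3, -0.5, -3.9]
finger_gap: 0.782
finger_force: 20.6
[ 0.50989473 -0.22160674  0.16303158]
[(array([210.8, 298.6]), np.int32(938)), (array([342.5, 298.6]), np.int32(932))]
120 209 213 212 215 216 215 215 216 252 252 252 252 182 212 215 218 213 218 218 219 217 220 218 252 252 252 251 250 211 212 209 213 203 208 210 213 211 174 94
140 211 213 214 212 215 215 216 211 252 252 252 252 183 209 211 217 211 218 214 213 214 210 224 252 251 251 251 227 210 212 208 212 207 206 205 204 208 119 93
160 211 213 212 213 214 214 212 239 252 252 252 252 157 214 210 210 207 211 208 209 214 212 226 252 252 252 252 255 209 205 210 207 205 206 203 201 189 99 153
180 209 212 211 209 208 213 215 213 252 250 251 250 231 218 180 133 136 138 137 132 131 136 234 250 250 250 251 127 129 133 126 124 125 123 122 121 125 91 92
200 211 214 214 211 144 55 56 59 255 249 250 249 249 75 75 75 79 77 75 77 72 68 244 248 249 249 255 59 60 62 60 126 124 125 120 125 96 94 87
220 138 66 61 67 62 66 62 61 167 249 249 250 255 65 64 67 67 67 71 65 60 56 249 249 249 249 238 58 59 53 56 56 53 53 45 144 144 141 144
240 77 69 69 67 70 67 65 67 255 251 251 251 227 81 59 53 177 160 159 167 53 52 241 251 250 250 255 46 52 48 46 60 61 65 64 147 143 140 148
250 121 63 69 65 65 67 65 59 233 206 180 161 159 159 96 67 156 158 157 157 54 52 48 51 47 55 50 55 52 48 52 49 48 49 48 142 143 142 143
260 146 145 142 143 146 149 146 220 255 254 255 255 175 182 156 148 151 156 151 156 142 147 145 150 143 144 143 140 145 147 145 147 145 147 144 144 145 143 144
```

```bash
python3 -m creep '[[0.776,[4,0.1,0],[0,0,0]],[0.776,[11,0.3,0],[0,0,0]],[0.776,[20,0.5,0],[0,0,0]],[0.776,[29,0.7,0],[0,0,0]],[0.776,[36,0.9,0],[0,0,0]],[0.776,[40,1,0],[0,0,0]],[0.776,[41,1,0],[0,0,0]],[0.776,[41,1,0],[0,0,0]],[0.776,[41,1,0],[0,0,0]]]'
python3 - <<'E'
from h import *
s=telemetry.get_state(); im,m=cap('wrist'); print(s['position'])
r=blobs(im,red,(150,150,400,420),30); print([(np.round(p,1),n) for p,n in r])
g=cv2.cvtColor(im,cv2.COLOR_RGB2HSV)
# far lip / near lip positions along the prong columns
for c in (252,255,258,294,297,300): print(c,' '.join('%d'%v for v in g[200:400:4,c,2]))
for x in (.5285,.5375,.5635,.5725): print(x,proj(m,[x,-.2206,.170]))
E
```

```text
time_s: 23.5
position: [0.5509, -0.2207, 0.1632]
eef_rot: [[1.0, 0.025, -0.001], [0.025, -1.0, 0.0], [-0.001, -0.0, -1.0]]
ft_force: [-0.2, -0.4, -2.7]
finger_gap: 0.78
finger_force: 20.6
[ 0.55085534 -0.22067465  0.16316821]
[(array([210.8, 298.6]), np.int32(940)), (array([342.5, 298.6]), np.int32(930))]
252 251 251 250 250 250 250 250 250 250 230 165 251 251 251 251 168 169 170 169 173 172 170 149 163 178 199 176 172 175 252 251 219 253 252 252 254 252 252 252 252 252 252 251 52 51 47 48 46 40 42
255 251 250 251 250 251 250 250 250 250 228 158 251 251 250 251 163 169 168 169 169 171 169 151 163 176 198 176 168 173 250 251 190 252 252 252 252 252 251 252 252 252 251 255 49 51 48 44 44 45 47
258 251 250 251 251 250 250 250 250 250 230 160 251 251 251 251 166 171 169 168 170 166 170 148 164 175 198 178 170 176 250 251 162 252 252 252 252 253 252 252 252 252 254 255 47 50 45 48 46 42 43
294 250 250 250 250 250 250 250 250 250 229 155 251 251 251 251 252 171 173 170 168 172 169 151 162 173 194 176 172 178 174 255 145 139 145 149 144 147 145 144 142 144 140 143 46 48 45 42 52 43 41
297 251 250 250 250 250 250 250 250 250 227 161 251 251 251 251 252 173 171 170 166 168 171 154 166 176 198 175 167 175 175 255 146 145 144 142 144 145 143 142 144 143 140 146 49 52 46 44 50 43 39
300 250 250 251 249 250 250 250 250 250 228 160 251 251 251 250 252 175 171 166 170 171 171 151 166 175 193 171 167 176 173 246 144 146 144 146 147 147 142 145 144 140 144 143 46 47 49 45 48 43 45
0.5285 [274.28446869 319.12524421]
0.5375 [274.69517578 303.84450194]
0.5635 [275.96486742 256.60443467]
0.5725 [276.43576337 239.08430961]
```

```bash
python3 -m creep '[[0.776,[0,0,-3],[0,0,0]],[0.776,[0,0,-7],[0,0,0]],[0.776,[0,0,-10],[0,0,0]],[0.776,[0,0,-12],[0,0,0]],[0.776,[0,0,-13.5],[0,0,0]],[0.776,[0,0,-14.5],[0,0,0]],[0.776,[0,0,-14.5],[0,0,0]],[0.776,[0,0,-14.5],[0,0,0]]]'
```

```text
time_s: 24.35
position: [0.5511, -0.2207, 0.1495]
eef_rot: [[1.0, 0.025, 0.0], [0.025, -1.0, -0.0], [0.0, 0.0, -1.0]]
ft_force: [-3.4, 1.5, 4.5]
finger_gap: 0.782
finger_force: 21.2
```

```bash
python3 -m creep '[[0.78,[0,0,0],[0,0,0]],[0.784,[0,0,0],[0,0,0]],[0.79,[0,0,0],[0,0,0]],[0.80,[0,0,0],[0,0,0]],[0.82,[0,0,0],[0,0,0]],[0.86,[0,0,0],[0,0,0]],[0.92,[0,0,0],[0,0,0]],[1,[0,0,0],[0,0,0]],[1,[0,0,0],[0,0,0]],[1,[0,0,0],[0,0,0]]]'
python3 - <<'E'
from h import *
s=telemetry.get_state(); im,m=cap('wrist'); print(s['position'])
r=blobs(im,red,(150,150,400,420),30); print([(np.round(p,1),n) for p,n in r])
r0,r1,o=lens_angle(im,m,.0195,s); print(r0,r1)
for x in (.545,.549,.553): print(proj(m,[x,-.2206,.168]))
E
```

```text
time_s: 25.35
position: [0.5512, -0.2208, 0.1488]
eef_rot: [[1.0, 0.025, 0.0], [0.025, -1.0, 0.0], [0.0, -0.0, -1.0]]
ft_force: [-0.3, 0.0, 1.0]
finger_gap: 1.004
finger_force: 0.0
[ 0.55121217 -0.22080236  0.14877809]
[(array([210.1, 299. ]), np.int32(945)), (array([342.6, 299. ]), np.int32(941))]Traceback (most recent call last):
  File "<stdin>", line 4, in <module>
  File "h.py", line 37, in lens_angle
    return rows[0],rows[-1],out
           ~~~~^^^
IndexError: list index out of range
```

```bash
python3 -m creep '[[1,[0,0,3],[0,0,0]],[1,[0,0,10],[0,0,0]],[1,[0,0,22],[0,0,0]],[1,[0,0,40],[0,0,0]],[1,[0,0,62],[0,0,0]],[1,[0,0,85],[0,0,0]],[1,[0,0,105],[0,0,0]],[0.5,[-15,8,115],[0,0,0]],[0,[-35,19,115],[0,0,0]],[0,[-58,33,115],[0,0,0]],[0,[-76,44,115],[0,0,0]],[0,[-86,49,115],[0,0,0]],[0,[-86,49,115],[0,0,0]],[0,[-86,49,115],[0,0,0]],[0,[-86,49,115],[0,0,0]]]'
python3 - <<'E'
from h import *
s=telemetry.get_state(); im,m=cap('wrist'); print(s['position'])
for p,n in blobs(im,red,(0,0,560,420),20): print('red',np.round(p,1),n,np.round(onz(m,*p,.168),4))
for p,n in blobs(im,yel,(150,0,450,300),20): print('yel',np.round(p,1),n,np.round(onz(m,*p,.165),4))
a,ma=cap('top')
for p,n in blobs(a,red,(370,150,420,215),3): print('top red',np.round(p,1),n,np.round(onz(ma,*p,.168),4))
E
```

```text
time_s: 26.9
position: [0.4661, -0.1724, 0.264]
eef_rot: [[1.0, 0.025, 0.001], [0.025, -1.0, -0.0], [0.001, 0.001, -1.0]]
ft_force: [-0.8, 0.3, 0.4]
finger_gap: 0.002
finger_force: 0.0
[ 0.46614771 -0.17241338  0.26399864]
red [306.2 107.8] 377 [ 0.5489 -0.1923  0.168 ]
red [388.2 108.1] 414 [ 0.5502 -0.2516  0.168 ]
red [ 12.9 368.6] 215 [0.3082 0.073  0.168 ]
yel [305.4 234.2] 50 [ 0.45   -0.1972  0.165 ]
yel [315.9 240.9] 31 [ 0.4442 -0.2063  0.165 ]
top red [381.  181.5] 23 [ 0.5486 -0.188   0.168 ]
```

```bash
python3 -m creep '[[0,[0,0,-30],[0,0,0]],[0,[0,0,-65],[0,0,0]],[0,[0,0,-95],[0,0,0]],[0,[0,0,-115],[0,0,0]],[0,[0,0,-115],[0,0,0]],[0,[-2,-6,-115],[0,0,0]],[0,[-4,-12,-115],[0,0,0]],[0,[-6,-20,-115],[0,0,0]],[0,[-9,-28,-115],[0,0,0]],[0,[-10,-37,-115],[0,0,0]],[0,[-10,-45,-115],[0,0,0]],[0,[-8,-54,-115],[0,0,0]],[0,[-6,-62,-115],[0,0,0]],[0,[-1,-70,-115],[0,0,0]],[0,[4,-78,-115],[0,0,0]],[0,[10,-83,-115],[0,0,0]],[0,[15,-87,-115],[0,0,0]],[0,[21,-90,-115],[0,0,0]],[0,[21,-90,-115],[0,0,0]],[0,[21,-90,-115],[0,0,0]]]' && python3 -m creep '[[0,[4,-2,0],[0,0,0]],[0,[8,-3,0],[0,0,0]],[0,[11,-4,0],[0,0,0]],[0,[13,-5,0],[0,0,0]],[0,[14,-5,0],[0,0,0]],[0,[14,-5,0],[0,0,0]],[0,[14,-5,0],[0,0,0]]]'
```

```text
time_s: 29.0
position: [0.4863, -0.2617, 0.1487]
eef_rot: [[1.0, 0.025, -0.0], [0.025, -1.0, -0.0], [-0.0, 0.0, -1.0]]
ft_force: [0.3, -0.9, 0.1]
finger_gap: -0.001
finger_force: 0.0
time_s: 29.7
position: [0.5005, -0.2653, 0.1486]
eef_rot: [[1.0, 0.026, 0.0], [0.026, -1.0, 0.003], [0.001, -0.003, -1.0]]
ft_force: [0.8, 5.1, 0.4]
finger_gap: 0.001
finger_force: 3.0
```

Run:
```python
from h import *
s=telemetry.get_state(); im,m=cap('wrist'); print(s['position'])
yb=lambda h:(h[...,0]>14)&(h[...,0]<34)&(h[...,1]>100)&(h[...,2]>120)
for p,n in blobs(im,yb,(150,0,450,330),10): print('yel',np.round(p,1),n,np.round(onz(m,*p,.165),4))
for p,n in blobs(im,red,(150,0,450,420),20): print('red',np.round(p,1),n,np.round(onz(m,*p,.168),4))
h=cv2.cvtColor(im,cv2.COLOR_RGB2HSV); k=yb(h).astype(np.uint8); k[330:]=0;k[:,:150]=0;k[:,450:]=0
ys,xs=np.nonzero(k); print(xs.min(),xs.max(),ys.min(),ys.max())
for c in range(xs.min(),xs.max(),8): r=ys[xs==c]; print(c,r.min() if len(r) else 0,r.max() if len(r) else 0, end='; ')
a,ma=cap('top')
for p,n in blobs(a,yb,(370,180,430,215),3): print('top',np.round(p,1),n,np.round(onz(ma,*p,.165),4))
```

```text
[ 0.50047162 -0.26530271  0.14863686]
yel [245.  255.4] 5297 [ 0.5178 -0.2514  0.165 ]
red [240.2 185. ] 1200 [ 0.5502 -0.2499  0.168 ]
150 340 237 271
150 245 269; 158 238 271; 166 238 267; 174 241 267; 182 241 267; 190 241 267; 198 242 268; 206 242 268; 214 242 268; 222 242 268; 230 242 268; 238 242 268; 246 242 268; 254 243 269; 262 243 269; 270 243 269; 278 243 269; 286 243 269; 294 242 270; 302 242 271; 310 242 271; 318 242 271; 326 242 271; 334 243 271; top [389.4 194.4] 31 [ 0.5134 -0.2105  0.165 ]
```

```bash
python3 -m creep '[[0,[1,1,0],[0,0,0]],[0,[2,2,0],[0,0,0]],[0,[2,2,0],[0,0,0]],[0,[2,2,0],[0,0,0]]]'
```

```text
time_s: 30.2
position: [0.5015, -0.2652, 0.1487]
eef_rot: [[1.0, 0.024, -0.002], [0.024, -1.0, -0.001], [-0.002, 0.001, -1.0]]
ft_force: [-4.4, -0.5, 0.7]
finger_gap: -0.001
finger_force: 4.3
```

The push now meets a firm stop (4.4 N back, far above the keeper's friction). One more mm, then I'll back off and check.

```bash
python3 -m creep '[[0,[1.5,0,0],[0,0,0]],[0,[1.5,0,0],[0,0,0]],[0,[-3,0,0],[0,0,0]],[0,[-12,0,0],[0,0,0]],[0,[-25,0,0],[0,0,0]],[0,[-40,0,15],[0,0,0]],[0,[-55,0,50],[0,0,0]],[0,[-65,0,90],[0,0,0]],[0,[-70,0,120],[0,0,0]],[0,[-70,0,130],[0,0,0]],[0,[-70,0,130],[0,0,0]],[0,[-70,0,130],[0,0,0]]]'
python3 - <<'E'
from h import *
s=telemetry.get_state(); im,m=cap('wrist'); b,mb=cap('scene'); a,ma=cap('top')
yb=lambda h:(h[...,0]>14)&(h[...,0]<34)&(h[...,1]>100)&(h[...,2]>120)
h=cv2.cvtColor(im,cv2.COLOR_RGB2HSV); k=yb(h).astype(np.uint8); k[250:]=0; n,l,st,c=cv2.connectedComponentsWithStats(k); i=1+np.argmax(st[1:,4])
ys,xs=np.nonzero(l==i); P=np.array([onz(m,u,v,.165)[:2] for u,v in zip(xs,ys)]); vx,vy,x0,y0=cv2.fitLine(P.astype(np.float32),cv2.DIST_L2,0,.01,.01).ravel()
if vy>0: vx,vy=-vx,-vy
print('keeper phi',np.arctan2(-vx,-vy)+.025,P.min(0),P.max(0))
for p,n in blobs(im,red,(150,0,450,260),20): print('red',np.round(p,1),n,np.round(onz(m,*p,.168),4))
o=np.zeros((600,800,3),np.uint8); o[:300,:400]=cv2.resize(im,(400,300)); o[:300,400:]=cv2.resize(a,(400,300)); o[300:,:400]=cv2.resize(b,(400,300)); o[300:,400:]=cv2.resize(b[220:340,180:340],(400,300),interpolation=cv2.INTER_CUBIC)
cv2.imwrite('pics/final.png',o[:,:,::-1])
E
```

```text
time_s: 31.4
position: [0.432, -0.2646, 0.2776]
eef_rot: [[1.0, 0.025, -0.001], [0.025, -1.0, 0.001], [-0.001, -0.001, -1.0]]
ft_force: [0.8, -0.3, -0.7]
finger_gap: -0.005
finger_force: 0.0
keeper phi 0.0060430244 [ 0.51009311 -0.29339998] [ 0.52169466 -0.20592678]
red [179.3  55.4] 404 [ 0.5489 -0.1909  0.168 ]
red [260.5  55.6] 352 [ 0.5503 -0.2501  0.168 ]
```

View pics/final.png

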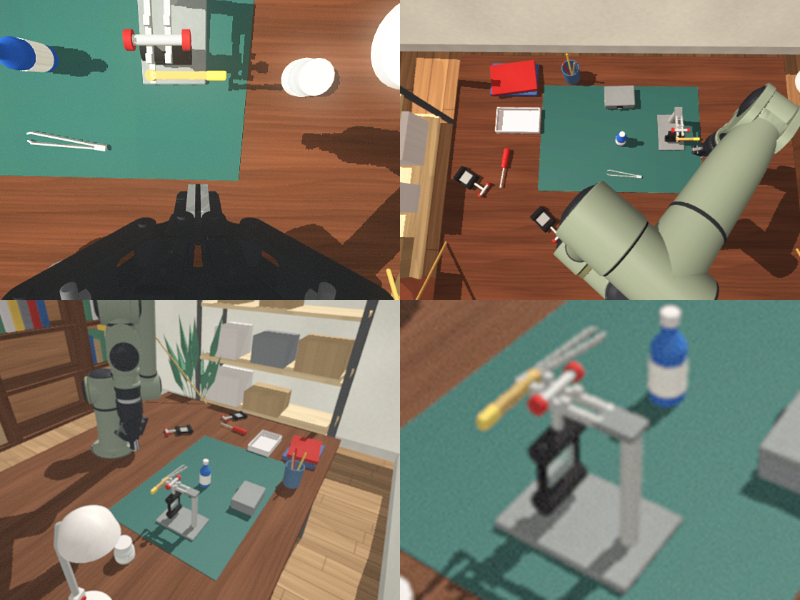

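The final views show the magnifier hanging straight in the notches, with its knobs at (128,40) and (185,44) in the wrist tile. The keeper lies across the mouth at about 0.006 rad, the bystanders are in place and the gripper is clear.

```bash
python3 -c "
from workcell import job_done
print(job_done())"
```

```text
the job is handed in; nothing more can be done
None
```

The job is handed in at about 31 s: I swung the keeper open, let the magnifier swing down well clear of the stand to about 6° off straight, hung it by its bar in the notches and swung the keeper shut against its stop; in the final pictures the other things on the desk look undisturbed.

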